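Pack the dried test probes points-first and hang up the carrier

ROBOT

A 6-joint arm with a two-finger parallel gripper is mounted at the origin on a cart in front of the work surface, level with it; the furniture and walls round the work are solid. World frame = base frame: x ahead of the robot, y to its left, z up, the work surface at z = 0. Lengths are in m, angles in degrees, forces in N, time in s.
With the tool pointing down it reaches from about 0.375 to 0.75 m from the base axis. Payload 9 kg.
Tool frame: the origin (TCP) lies where the fingers leave the gripper's body, on its centre line; the fingertips stand 73 mm ahead of it and the grasp point (between the pads) lies 54 mm ahead of it (robot.tip_reach is the distance from the TCP to the fingertips, in m); z points along the fingers, y is the line along which they close (so a half turn about z gives the same grasp; the last joint's range is limited). The gripper opens to 85 mm and grips with 20 to 120 N. Pads are 22 mm wide; open, the fingers measure 114 mm over their backs; the gripper's body (76 mm by 85 mm) begins 54 mm behind the grasp point. The pads swing forward as they close: fully open they stand 13 mm farther back than shut.
Start: joints at [-76.988, 5.964, 5.575, 89.605, 0, 77.527], TCP at [0.258, -0.542, 0.304] pointing down, gripper open.
Joint ranges: [-171.21, 171.21], [-48.23, 106.86], [-62.78, 66.21], [-105.2, 120.99], [-86.42, 89.51], [-180, 180]. Speed limits (degrees/s): [127.2, 127.2, 147.25, 180, 180, 180].

INTERFACE

Orientations are given as [roll, pitch, yaw] about the fixed x, y, z axes, in that order (R = Rz(yaw) Ry(pitch) Rx(roll)).
In Python, from plant import robot gives the robot as it stands. Calls block until the motion is done:
- robot.move_pose(position, orientation): joint-space move of the TCP to a pose.
- robot.line_to(position, vel=0.15, rotation=None, guard=None): straight line of the TCP; rotation=None keeps the orientation; vel is the mean speed in m/s. With guard (N) it stops when the force on the tool has changed by that much, and returns True; else False.
- robot.goto_joints(angles): joint-space move.
- robot.set_gripper(opening): finger opening in m; the grip force is fixed at half the most; returns when the fingers have stopped.
- robot.pause(seconds).
- robot.ik(position, orientation): joint angles nearest the present ones, or None.
- robot.observe(): the state.
- robot.grab_frame(name): name is "scene" or "side" or "wrist"; returns the picture (420x560x3 uint8, blue, green, red); there is no depth.
- robot.get_calibration(name): a dict with "vertical_fov" (degrees; the focal length in pixels is half the picture's height over the tangent of half this angle, whatever the lens; pixels are square), "cx", "cy" (the principal point, pixels), "rvec" (rotation vector, rad) and "tvec" (3), from world to camera coordinates, as OpenCV has them. Camera axes: x right, y down, z forward; pixel columns grow to the right and rows downward; lengths in m; the calibration is good to about 2 mm. The wrist camera is an equidistant fisheye: a pixel r from the principal point sees the ray r / f radians off the axis. A picture is of the moment at which its call begins: read the wrist's pose just before it. get_calibration takes no time and is no camera call; for the wrist camera it gives the pose at the moment of the call.
A pose or a line that the arm cannot do raises robot.IKError and nothing moves.
- robot.job_done(): hands the job in; it is judged then, once.
The state is a dict: "time": time; "q": joint angles; "qvel": joint speeds; "joint_torque": joint torques, N m; "tool_pos": TCP position; "tcp_rot": TCP orientation; "ft_force": force on the tool from outside, world axes, zero at the start; "torque": the same for the moment, N m; "gripper_width": finger opening in m; "gripper_force": force on a finger pad.
Only numpy, scipy, OpenCV 4.12 (cv2) and the standard library are available. Lean on these libraries where they do the work, as an engineer would, in place of code of your own. Each camera call takes 0.05 s, during which the arm holds its last target. There are 200 camera calls.

TASK

The cleaned test probes are drying in the white rack with their points sticking out. Pack every one of them into the carrier on the bench point first and pushed right in, one to a tube, so that the points are covered - since you can only take a probe by its front half, set it in the spring clip on the post, let go, and take it again by its back half. When all are packed, hang the carrier by its handle on both prongs of the hanger, and leave the other things on the bench where they are.

Things in the scene. Friction and masses are not known exactly. Their poses are not given: they have to be found in the camera images.
- rack: Fixed drying rack, 70 x 204 mm, 62 mm high: white block with four level square aluminium tubes along rack x at rack y = -72, -24, +24, +72 mm. Origin: centre of underside, on the bench. Mouths at rack x = -35 mm (facing the robot), closed back at rack x = +31 mm; inside 22 x 22 mm, walls 2 mm, inner floor 34 mm above the bench.
- clip: Fixed spring clip on a post, foot 70 x 70 mm, 8 mm thick, top 95 mm above the bench. Origin: centre of underside, on the bench. Holds a probe level along clip y, either way round, between two sprung jaws 16 mm long (along y) with slippery white rollers, gap 10 mm, flaring above. Pressed straight down with about 3 N a probe snaps in onto the seat; it comes out lifted with as much force, or drawn lengthwise.
- clip_seat (a point): Point on the clip's seat, midway between the jaws, 60 mm above the bench: the underside of a held probe rests here. Axes as clip (x across, y along the held probe).
- carrier: Loose grey carrying rack, 0.45 kg, 94 x 153 mm, standing on the bench, with a fixed bail handle over its middle. Three level black square tubes along carrier x at carrier y = -48, 0, +48 mm: mouths at carrier x = -46 mm, back stop at x = +42 mm, inside 22 x 22 mm, walls 2 mm, inner floor 30 mm and outer top 54 mm above the underside. Origin: centre of underside.
- carrier_bar (a point): Middle of the straight top bar of the carrier's handle, 150 mm above the carrier's underside, at carrier x = y = 0. The bar runs along carrier y, 120 mm straight, 8 mm thick, with a 12 mm thick rubber sleeve on the middle 44 mm: grip there. Uprights at y = +-76 mm.
- hanger: Fixed hanger for the carrier: upright grey plate (front face at hanger x = +82 mm, 100 mm wide, 214 mm high) on a steel foot 8 mm thick, with two parallel 7 mm steel hook prongs at hanger y = -40 and +40 mm that stick out to hanger -x (toward the robot) and turn up at the end. Origin: on the bench below the middle of the seat.
- hanger_seat (a point): Where the middle of the carrier's bar lies once hung in the V-shaped dips of both prongs: 194 mm above the bench, hanger x = y = 0. The prongs' upturned tips, at hanger x = -20 mm, reach 14 mm above it; behind the dip the prongs run level to the plate, their top 8 mm above it. Axes as hanger; the bar lies along y.
- probe1: Test probe without lead, 128 mm long, 16 g, 12 mm wide and 13 mm high to grip; may be absent. Two are red, two black, same shape. Origin: middle of its length, on the underside. Metal tip points to its -y (last 20 mm, 3 mm thick), lead end at y = +64 mm, centre of mass about y = +10 mm. Starts in a rack tube, lead end in, some 64 mm of the tip half out.
- probe1_tip (a point): Point of that probe's tip (probe y = -64 mm, 6.5 mm above its underside).
- probe2: Test probe without lead, 128 mm long, 16 g, 12 mm wide and 13 mm high to grip; may be absent. Two are red, two black, same shape. Origin: middle of its length, on the underside. Metal tip points to its -y (last 20 mm, 3 mm thick), lead end at y = +64 mm, centre of mass about y = +10 mm. Starts in a rack tube, lead end in, some 64 mm of the tip half out.
- probe2_tip (a point): Point of that probe's tip (probe y = -64 mm, 6.5 mm above its underside).
- probe3: Test probe without lead, 128 mm long, 16 g, 12 mm wide and 13 mm high to grip; may be absent. Two are red, two black, same shape. Origin: middle of its length, on the underside. Metal tip points to its -y (last 20 mm, 3 mm thick), lead end at y = +64 mm, centre of mass about y = +10 mm. Starts in a rack tube, lead end in, some 64 mm of the tip half out.
- probe3_tip (a point): Point of that probe's tip (probe y = -64 mm, 6.5 mm above its underside).
- probe4: Test probe without lead, 128 mm long, 16 g, 12 mm wide and 13 mm high to grip; may be absent. Two are red, two black, same shape. Origin: middle of its length, on the underside. Metal tip points to its -y (last 20 mm, 3 mm thick), lead end at y = +64 mm, centre of mass about y = +10 mm. Starts in a rack tube, lead end in, some 64 mm of the tip half out.
- probe4_tip (a point): Point of that probe's tip (probe y = -64 mm, 6.5 mm above its underside).
- solder_reel: Bystander: solder reel, loose on the bench; leave it where it is.
- flux_jar: Bystander: flux jar, loose on the bench; leave it where it is.
- tape_roll: Bystander: roll of tape, loose on the bench; leave it where it is.
- board: Bystander: circuit board, loose on the bench; leave it where it is.

How it is judged:
By the outcome, as a careful person would: the job done as asked, in the order asked, and still so for the second after the job is handed in, with the robot touching nothing.
Of probe1, probe2, probe3, probe4 only 2 to 3 are there at a start; the rules pass over those that are not, and their reading is None.
At some moment in a run one of carrier may be knocked a few centimetres aside while the robot is not near it.
Once in a run the grip may slacken for a moment while it holds something.
It also fails if it takes over 210 s, if anything falls off the work surface, if the arm or the gripper's body presses on something with over 40 N, if the wrist force passes 120 N, or if a joint passes its speed limit or range.

## Working session

There is one attempt and no reset: what is moved stays moved. The work goes in short steps, each a Python script; the robot and the scene stay as the last script left them, time stands still between calls to the robot, and variables do not carry over. Pictures are saved under pics/ and viewed, at most 14 in all, crops included, and the job is handed in when it is done.

```bash
ls; mkdir -p pics
python3 - <<'E'
from plant import robot
import cv2, numpy as np
for n in ("scene","side"):
    cv2.imwrite(f"pics/{n}0.png", robot.grab_frame(n)); print(n, robot.get_calibration(n))
print(robot.get_calibration("wrist")); print(robot.observe())
E
```

```text
pics
scene {'vertical_fov': 47.67983202927726, 'cx': 277.53600725150636, 'cy': 208.34872982682762, 'rvec': array([ 1.05919691, -2.00271636,  1.28974666]), 'tvec': array([0.32026869, 0.330033  , 0.920225  ])}
side {'vertical_fov': 53.068350231914906, 'cx': 285.87799863855975, 'cy': 214.21029798452528, 'rvec': array([ 1.93930579, -0.095687  ,  0.03158738]), 'tvec': array([-0.56705733,  0.15456228,  1.41417658])}
{'vertical_fov': 65.70646984690485, 'cx': 284.52757663110754, 'cy': 210.01480824818145, 'rvec': array([-2.4425908 ,  1.54129316,  0.22528768]), 'tvec': array([-0.59953026, -0.03709911,  0.37780359])}
{'time': 0.1, 'q': array([-7.69890626e+01,  5.99537325e+00,  5.53260844e+00,  8.96050953e+01,
        4.44969520e-04,  7.75285132e+01]), 'qvel': array([-0.06825511, -0.06725756,  0.12473371,  0.09417654, -0.03020983,
       -0.02471803]), 'joint_torque': array([ 6.63839703e-03, -5.58208823e+01,  5.04719388e+01,  1.31447983e-02,
       -2.42313454e-04,  5.77218913e-06]), 'tool_pos': array([ 0.25811948, -0.54140806,  0.30320874]), 'tcp_rot': array([-1.79933837e+02, -1.50891127e-02,  2.54824152e+01]), 'ft_force': array([-0.05609084, -0.44372962,  0.01321503]), 'torque': array([-0.03118392, -0.03700062, -0.01465112]), 'gripper_force': 0.0, 'gripper_width': 0.08569994930000137}
```

View pics/scene0.png

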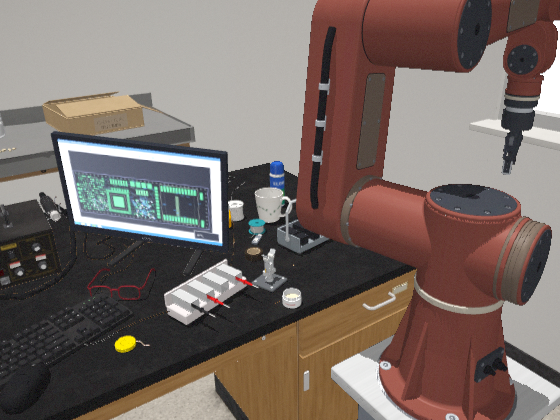

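View pics/side0.png

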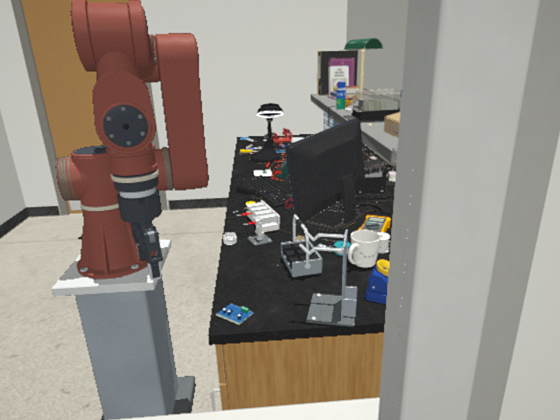

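The scene view shows the rack (~205,290) with red probes at (212,300) and (243,283), the clip at (268,272) and the tape at (291,298). The carrier at (305,235) is partly hidden. The side view shows the carrier at (300,260), the hanger foot at (330,306) and the board at (235,313).

```bash
cat > h.py <<'E'
from plant import robot
import cv2, numpy as np
from scipy.spatial.transform import Rotation as R
def ray(c, px, fish=False):
    f=210/np.tan(np.radians(c['vertical_fov']/2)); px=np.atleast_2d(px).astype(float)
    d=(px-[c['cx'],c['cy']])/f
    if fish:
        r=np.linalg.norm(d,axis=1,keepdims=True)+1e-12
        v=np.hstack([d/r*np.sin(r),np.cos(r)])
    else: v=np.hstack([d,np.ones((len(d),1))])
    M=R.from_rotvec(c['rvec']).as_matrix()
    return -M.T@c['tvec'], v@M
def onz(c,px,z,fish=False):
    o,v=ray(c,px,fish); return o+v*((z-o[2])/v[:,2])[:,None]
def proj(c,P,fish=False):
    f=210/np.tan(np.radians(c['vertical_fov']/2))
    X=np.atleast_2d(P)@R.from_rotvec(c['rvec']).as_matrix().T+c['tvec']
    if fish:
        rr=np.linalg.norm(X[:,:2],axis=1); th=np.arctan2(rr,X[:,2])
        d=X[:,:2]/rr[:,None]*th[:,None]
    else: d=X[:,:2]/X[:,2:]
    return d*f+[c['cx'],c['cy']]
def wshot(name):
    robot.pause(0.2); c=robot.get_calibration('wrist'); im=robot.grab_frame('wrist')
    cv2.imwrite(f'pics/{name}.png',im); np.save(f'pics/{name}.npy',np.r_[c['rvec'],c['tvec'],c['cx'],c['cy'],c['vertical_fov']]); return c,im
def wload(name):
    a=np.load(f'pics/{name}.npy'); return dict(rvec=a[:3],tvec=a[3:6],cx=a[6],cy=a[7],vertical_fov=a[8]), cv2.imread(f'pics/{name}.png')
E
python3 - <<'E'
from h import *
np.set_printoptions(precision=3,suppress=True)
s=robot.get_calibration('scene'); d=robot.get_calibration('side')
print('scene clip,tape,rack',onz(s,[(268,283),(291,298),(166,305),(200,310)],0))
print('rack top',onz(s,[(205,280)],.06))
print('side hanger,carrier,clip,board,tape',onz(d,[(330,306),(300,262),(260,240),(235,313),(230,240)],0))
w=robot.get_calibration('wrist'); M=R.from_rotvec(w['rvec']).as_matrix(); T=R.from_euler('xyz',robot.observe()['tcp_rot'],degrees=True).as_matrix()
print('cam in tool', T.T@(-M.T@w['tvec']-robot.observe()['tool_pos']), 'axes', T.T@M.T)
for p in ([.45,.1,.35],[.45,-.1,.35],[.45,-.3,.3],[.5,.3,.35],[.4,.1,.5]):
  for y in (0,90,-90,180): print(p,y,robot.ik(p,[180,0,y]))
E
```

```text
scene clip,tape,rack [[0.48  0.095 0.   ]
 [0.39  0.085 0.   ]
 [0.541 0.351 0.   ]
 [0.475 0.292 0.   ]]
rack top [[0.5   0.262 0.06 ]]
side hanger,carrier,clip,board,tape [[ 0.659 -0.352  0.   ]
 [ 0.608 -0.091  0.   ]
 [ 0.482  0.098  0.   ]
 [ 0.405 -0.355  0.   ]
 [ 0.373  0.113  0.   ]]
cam in tool [ 0.072 -0.    -0.069] axes [[ 0.    -0.958 -0.286]
 [ 1.    -0.     0.001]
 [-0.001 -0.286  0.958]]
[0.45, 0.1, 0.35] 0 [ -3.8   -17.367 -11.518  95.849   0.    176.2  ]
[0.45, 0.1, 0.35] 90 [ -3.8   -17.367 -11.518  95.849   0.     86.2  ]
[0.45, 0.1, 0.35] -90 [ -3.8   -17.367 -11.518  95.849   0.    -93.8  ]
[0.45, 0.1, 0.35] 180 [ -3.8   -17.367 -11.518  95.849   0.     -3.8  ]
[0.45, -0.1, 0.35] 0 [-28.857 -17.367 -11.518  95.849   0.    151.143]
[0.45, -0.1, 0.35] 90 [-28.857 -17.367 -11.518  95.849   0.     61.143]
[0.45, -0.1, 0.35] -90 [ -28.857  -17.367  -11.518   95.849    0.    -118.857]
[0.45, -0.1, 0.35] 180 [-28.857 -17.367 -11.518  95.849   0.    -28.857]
[0.45, -0.3, 0.3] 0 [-47.555  -4.434  -5.317  89.117   0.    132.445]
[0.45, -0.3, 0.3] 90 [-47.555  -4.434  -5.317  89.117   0.     42.445]
[0.45, -0.3, 0.3] -90 [ -47.555   -4.434   -5.317   89.117    0.    -137.555]
[0.45, -0.3, 0.3] 180 [-47.555  -4.434  -5.317  89.117   0.    -47.555]
[0.5, 0.3, 0.35] 0 [  18.122    3.91     8.224   94.314    0.    -161.878]
[0.5, 0.3, 0.35] 90 [ 18.122   3.91    8.224  94.314   0.    108.122]
[0.5, 0.3, 0.35] -90 [ 18.122   3.91    8.224  94.314   0.    -71.878]
[0.5, 0.3, 0.35] 180 [18.122  3.91   8.224 94.314  0.    18.122]
[0.4, 0.1, 0.5] 0 [ -4.284 -17.348   4.991 112.339   0.    175.716]
[0.4, 0.1, 0.5] 90 [ -4.284 -17.348   4.991 112.339   0.     85.716]
[0.4, 0.1, 0.5] -90 [ -4.284 -17.348   4.991 112.339   0.    -94.284]
[0.4, 0.1, 0.5] 180 [ -4.284 -17.348   4.991 112.339   0.     -4.284]
```

Run:
```python
from h import *
robot.move_pose([.40,-.17,.38],[180,0,180]); wshot('w1')
robot.move_pose([.41,.18,.33],[180,0,180]); wshot('w2')
print(robot.observe()['time'])
for n in('w1','w2'):
    cv2.imwrite(f'pics/{n}b.png',cv2.resize(cv2.imread(f'pics/{n}.png'),(800,600),interpolation=cv2.INTER_CUBIC))
```

```text
3.7167
```

View pics/w1b.png

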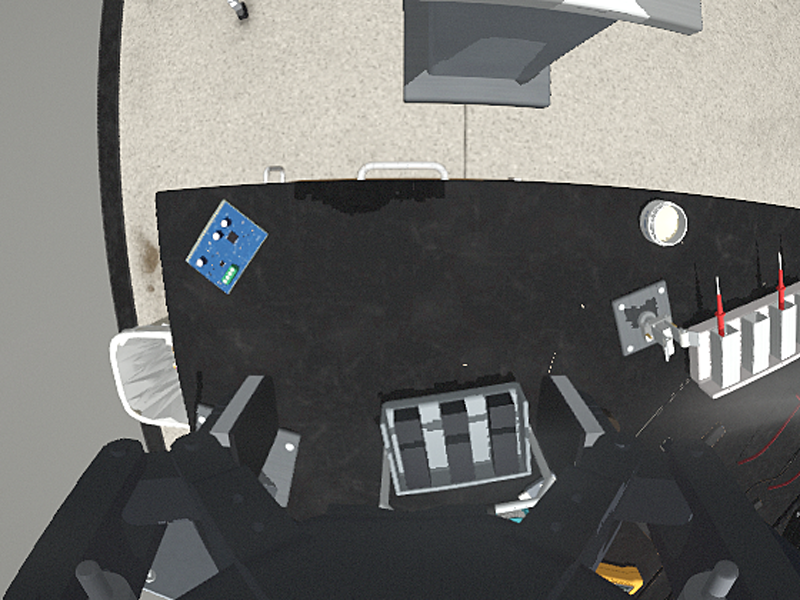

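View pics/w2b.png

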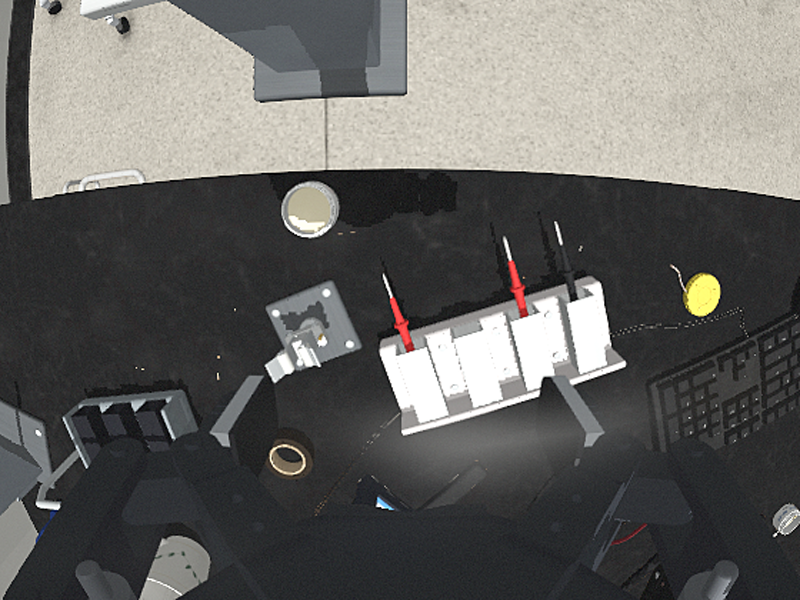

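Wrist views: the carrier (457,440) and board (228,247) are in the first; the second shows three probes, at tubes 1, 3 and 4 (red 400,315; red 515,275; black 567,265), and the clip at (305,335). Next I take closer views of each station.

Run:
```python
from h import *
robot.move_pose([.47,.25,.30],[180,0,180]); wshot('rack')
robot.move_pose([.50,.10,.27],[180,0,180]); wshot('clip')
robot.move_pose([.58,-.10,.38],[180,0,180]); wshot('carr')
for p in ([.60,-.33,.42],[.58,-.33,.42],[.57,-.32,.40],[.54,-.31,.40]):
    if robot.ik(p,[180,0,180]) is not None: robot.move_pose(p,[180,0,180]); wshot('hang'); print(p); break
print(robot.observe()['time'])
ims=[cv2.imread(f'pics/{n}.png') for n in('rack','clip','carr','hang')]
cv2.imwrite('pics/m1.png',np.hstack([cv2.resize(i[60:320,80:480],(400,260)) for i in ims[:2]]).repeat(1,0))
cv2.imwrite('pics/c_rack.png',cv2.resize(ims[0][0:330],(800,471),interpolation=cv2.INTER_CUBIC))
cv2.imwrite('pics/c_clip.png',cv2.resize(ims[1][100:310,160:440],(800,600),interpolation=cv2.INTER_CUBIC))
cv2.imwrite('pics/c_carr.png',cv2.resize(ims[2][60:330,100:460],(800,600),interpolation=cv2.INTER_CUBIC))
cv2.imwrite('pics/c_hang.png',cv2.resize(ims[3][60:330,100:460],(800,600),interpolation=cv2.INTER_CUBIC))
```

```text
[0.6, -0.33, 0.42]
7.75
```

View pics/c_rack.png

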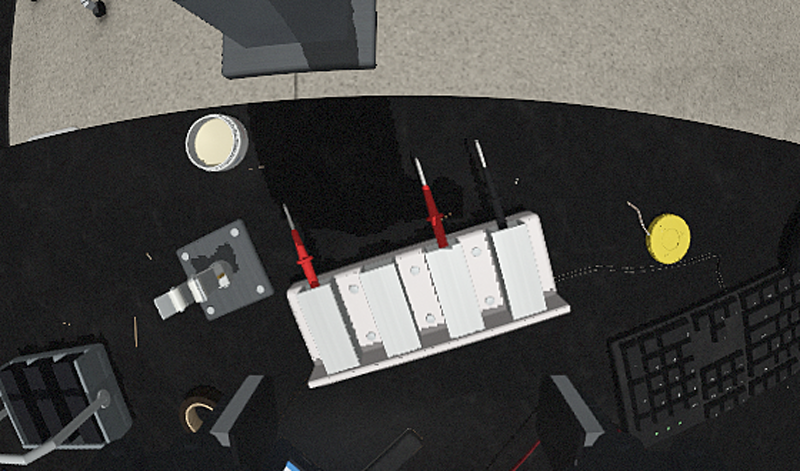

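View pics/c_clip.png

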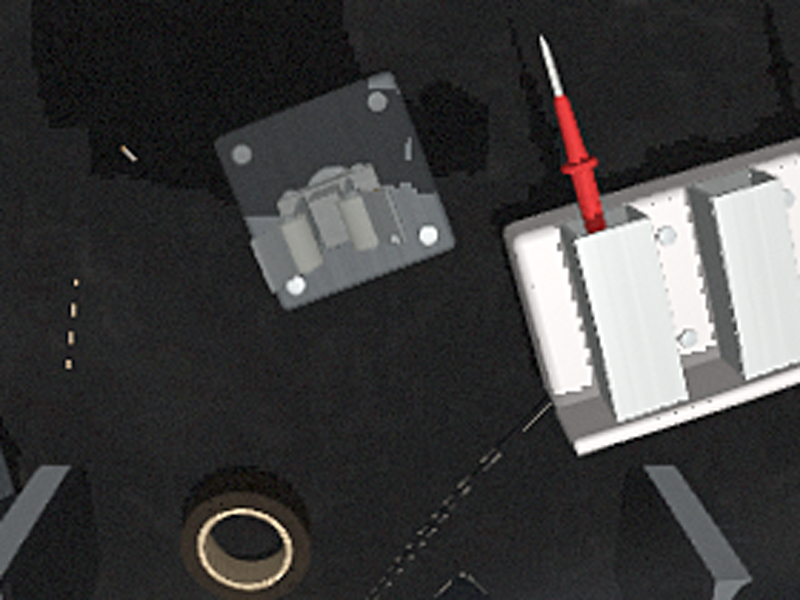

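View pics/c_carr.png

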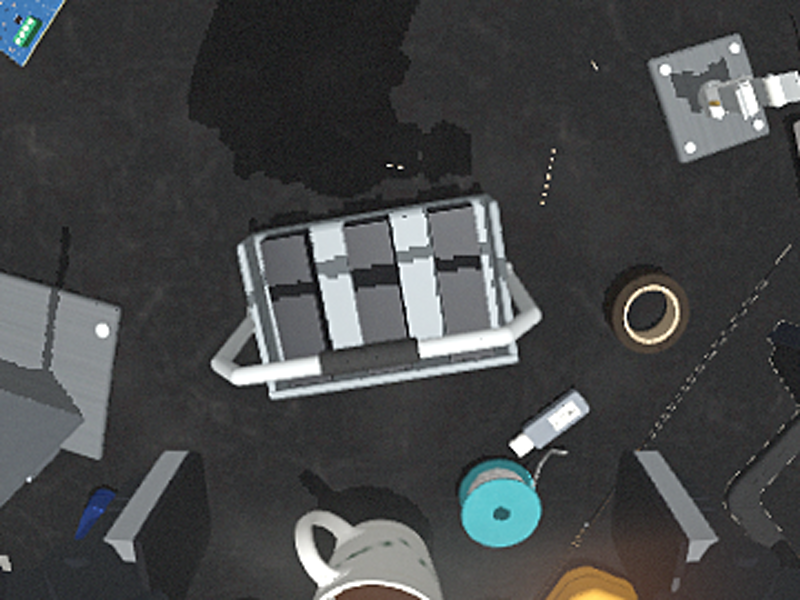

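View pics/c_hang.png

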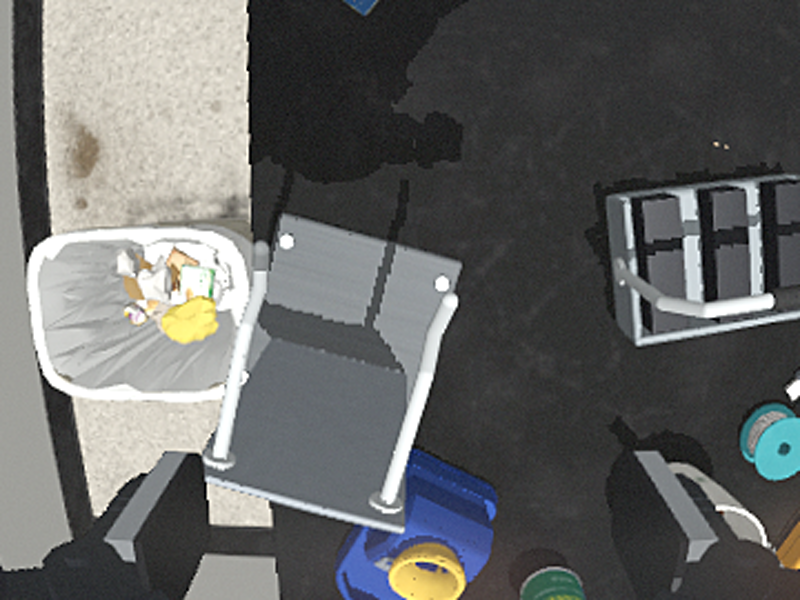

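Close views: three probes with tips at (286,206), (418,160) and (477,141) in the rack view; clip bolts and two rollers at (300,243)/(358,222); the carrier sleeve at (369,355); the hanger prong tips at (260,247)/(450,300). I compute poses now and make one composite for the details.

Run:
```python
from h import *
np.set_printoptions(precision=4,suppress=True)
def P(n,pts,s,o,z):
    c,_=wload(n); return onz(c,np.array(pts)/s+o,z,True)
S=2.857
b=P('clip',[(241,154),(377,101),(428,235),(295,285)],S,(160,100),.009); print('clip foot',b,b.mean(0))
for z in(.066,.075,.085): r=P('clip',[(300,243),(358,222)],S,(160,100),z); print('rollers',z,r,r.mean(0))
s=P('carr',[(369,355),(320,362),(418,347)],2.222,(100,60),.150); e=P('carr',[(245,378),(510,335)],2.222,(100,60),.150); print('bar',s,e)
d=e[1]-e[0]; print('carrier yaw',np.degrees(np.arctan2(-d[0],d[1])))
t=P('hang',[(260,247),(450,300)],2.222,(100,60),.207); q=P('hang',[(218,462),(388,503)],2.222,(100,60),.1985)
print('hang tips',t,'roots',q, t.mean(0),q.mean(0)); d=t[1]-t[0]; x=q.mean(0)-t.mean(0)
print(np.linalg.norm(d),np.linalg.norm(x[:2]),np.degrees(np.arctan2(-d[0],d[1])),np.degrees(np.arctan2(x[1],x[0])))
tip=P('rack',[(286,206),(418,160),(477,141)],1.4286,(0,0),.0405); m=P('rack',[(313,285),(443,244),(502,225)],1.4286,(0,0),.044)
print('probes',tip,m,np.degrees(np.arctan2((m-tip)[:,1],(m-tip)[:,0])),np.linalg.norm((m-tip)[:,:2],axis=1))
z=lambda n,x,y,w,h:cv2.resize(cv2.imread(f'pics/{n}.png')[y:y+h,x:x+w],(400,300),interpolation=cv2.INTER_CUBIC)
cv2.imwrite('pics/z1.png',np.vstack([np.hstack([z('rack',270,80,120,90),z('rack',100,145,100,75)]),np.hstack([z('w1',240,250,160,120),z('w2',20,250,140,105)])]))
```

```text
clip foot [[0.4658 0.0595 0.009 ]
 [0.4469 0.1081 0.009 ]
 [0.4955 0.127  0.009 ]
 [0.5144 0.0784 0.009 ]] [0.4806 0.0933 0.009 ]
rollers 0.066 [[0.4862 0.084  0.066 ]
 [0.4798 0.1014 0.066 ]] [0.483  0.0927 0.066 ]
rollers 0.075 [[0.4843 0.0845 0.075 ]
 [0.4781 0.1014 0.075 ]] [0.4812 0.093  0.075 ]
rollers 0.085 [[0.4821 0.0851 0.085 ]
 [0.4761 0.1014 0.085 ]] [0.4791 0.0933 0.085 ]
bar [[ 0.6056 -0.1166  0.15  ]
 [ 0.6089 -0.1382  0.15  ]
 [ 0.6019 -0.0952  0.15  ]] [[ 0.6167 -0.1726  0.15  ]
 [ 0.5963 -0.0553  0.15  ]]
carrier yaw 9.843475811418582
hang tips [[ 0.5756 -0.3889  0.207 ]
 [ 0.5976 -0.3125  0.207 ]] roots [[ 0.6763 -0.417   0.1985]
 [ 0.6959 -0.3386  0.1985]] [ 0.5866 -0.3507  0.207 ] [ 0.6861 -0.3778  0.1985]
0.07953597216147683 0.10309743108450306 -16.042773159184943 -15.224257394536973
probes [[0.4245 0.1621 0.0405]
 [0.3933 0.2573 0.0405]
 [0.379  0.2988 0.0405]] [[0.4828 0.1804 0.044 ]
 [0.4528 0.2752 0.044 ]
 [0.4385 0.3175 0.044 ]] [17.409  16.7526 17.4589] [0.0612 0.0621 0.0624]
```

View pics/z1.png

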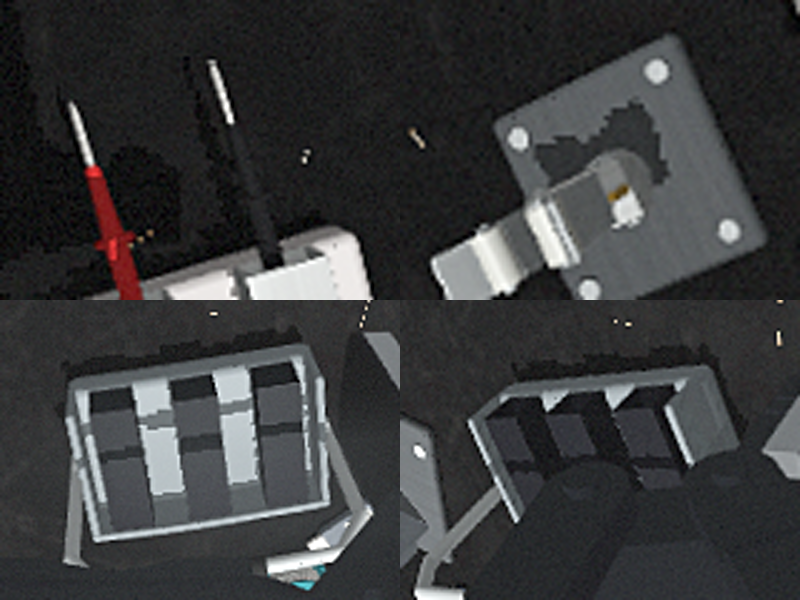

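The composite shows the collar at mid front half of the red probe, the clip jaws with rollers, and the carrier's dark mouths on the robot side. Poses agree well, so I write the routines and pick the first probe.

```bash
cat > job.py <<'E'
from h import *
np.set_printoptions(precision=4,suppress=True)
U=lambda a:np.array([np.cos(np.radians(a)),np.sin(np.radians(a)),0.])
CLIP=np.array([.4806,.0933,0.]); CA=21.3
HANG=np.array([.6065,-.356,0.]); HA=-15.7
TIPS={1:([.4245,.1621,0],17.3),2:([.3933,.2573,0],17.0),3:([.379,.2988,0],17.3)}
G1,C0,G2=-22,12,44          # probe y (mm) of first grip, clip, second grip
def at(p,z): return [p[0],p[1],z]
def st(m=''):
    o=robot.observe(); print(m,'t%.1f'%o['time'],'w%.4f'%o['gripper_width'],'F',o['ft_force'],'p',o['tool_pos']); return o
def pick(i):
    tip,a=TIPS[i]; u=U(a); g=np.array(tip)+u*(64+G1)/1000; rot=[180,0,a+180]
    robot.set_gripper(.032)
    robot.move_pose(at(g,.20),rot); robot.line_to(at(g,.0945),.12,guard=8); robot.set_gripper(0); st('gripped')
    robot.line_to(at(g,.0975),.05); robot.line_to(at(g-u*.078,.0975),.12,guard=15); st('out')
    robot.line_to(at(g-u*.078,.17),.15)
def look_tip():      # held or clipped probe: wrist picture, for the tip
    pass
E
python3 - <<'E'
from job import *
c,_=wload('rack'); print('jar',onz(c,np.array([(217,142),(246,140)])/1.4286,.03,True))
robot.move_pose([.36,-.12,.27],[180,25,180]); wshot('low')
pick(1); wshot('held1')
im=lambda n:cv2.imread(f'pics/{n}.png')
cv2.imwrite('pics/z2.png',np.hstack([cv2.resize(im('low')[60:330,80:440],(400,300)),cv2.resize(im('held1')[60:420,40:520],(400,300))]))
cv2.imwrite('pics/side_ref.png',robot.grab_frame('side'))
E
```

```text
jar [[0.3732 0.1053 0.03  ]
 [0.3737 0.1293 0.03  ]]Traceback (most recent call last):
  File "<stdin>", line 3, in <module>
plant.IKError: the arm cannot take that pose within its joint ranges
```

Run:
```python
from job import *
for p in ([.40,-.12,.30],[.42,-.12,.30],[.44,-.12,.30]):
    if robot.ik(p,[180,15,180]) is not None: robot.move_pose(p,[180,15,180]); print(p); break
wshot('low')
pick(1); wshot('held1')
im=lambda n:cv2.imread(f'pics/{n}.png')
cv2.imwrite('pics/z2.png',np.hstack([cv2.resize(im('low')[100:400,80:480],(400,300)),cv2.resize(im('held1')[60:420,40:520],(400,300))]))
cv2.imwrite('pics/side_ref.png',robot.grab_frame('side'))
```

```text
[0.4, -0.12, 0.3]
gripped t12.6 w0.0115 F [-1.8077 -0.6559  6.2543] p [0.4652 0.1746 0.0954]
out t13.7 w0.0113 F [-0.1661 -1.1022  0.3892] p [0.3906 0.1514 0.0976]
```

View pics/z2.png

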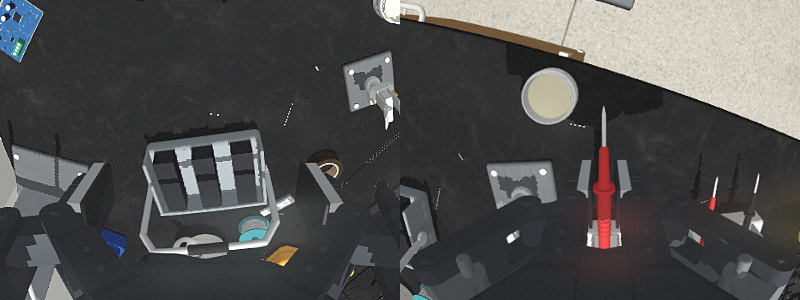

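The first probe is held level with its tip forward at (603,107). The low view of the carrier shows dark mouth faces on the robot side. I now set the probe in the clip.

```bash
cat >> job.py <<'E'
def tool_tip(n,px):   # tip seen by the wrist camera -> grip-frame mm, at the held height
    c,_=wload(n); o=robot.observe(); w=onz(c,[px],o['tool_pos'][2]-.054,True)[0]
    return R.from_euler('xyz',o['tcp_rot'],degrees=True).as_matrix().T@(w-o['tool_pos'])*1000
def to_clip(dy=0):    # dy: correction of grip along the probe, m
    u=U(CA); g=CLIP+u*((G1-C0)/1000+dy); rot=[180,0,CA+180]
    robot.move_pose(at(g,.19),rot); robot.line_to(at(g,.160),.1)
    hit=robot.line_to(at(g,.1195),.04,guard=20); robot.pause(.2); st('clip down hit=%s'%hit)
    robot.set_gripper(.032); robot.line_to(at(g,.20),.15); st('released')
def regrip():
    u=U(CA); g=CLIP+u*((G2-C0)/1000); rot=[180,0,CA]
    robot.move_pose(at(g,.20),rot); robot.line_to(at(g,.1205),.12,guard=10); robot.set_gripper(0); st('regripped')
    robot.line_to(at(g,.20),.06); st('lifted')
E
python3 - <<'E'
from job import *
print(tool_tip('held1',(283.6,188)))
to_clip()
u=U(CA); g=CLIP-u*.03
robot.move_pose(at(g,.25),[180,0,CA+180]); wshot('inclip1')
cv2.imwrite('pics/z3.png',cv2.resize(cv2.imread('pics/inclip1.png'),(800,600)))
E
```

```text
[45.3746 -0.2053 54.0548]
clip down hit=True t16.7 w0.0112 F [-4.1393  0.1644 11.0424] p [0.4485 0.0809 0.1211]
released t17.7 w0.0320 F [ 0.3033  0.7889 -0.5882] p [0.4487 0.081  0.1991]
```

View pics/z3.png

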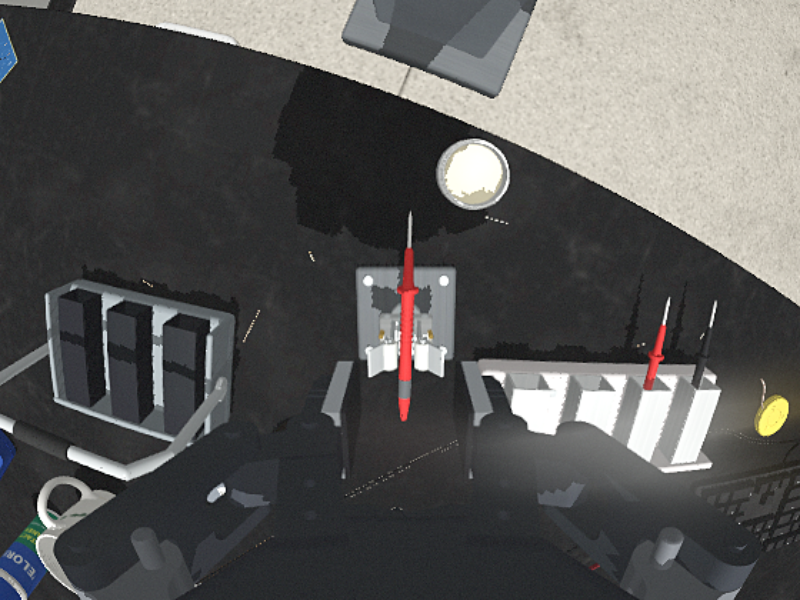

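The probe sits in the clip, tip at (410,213), lead end at (404,418). I check that it is level by its length, then take it by the back half.

Run:
```python
from job import *
c,_=wload('inclip1'); P=onz(c,np.array([(410,211),(404,419)])/1.4286,.0665,True); d=P[1]-P[0]
print(P,np.linalg.norm(d),np.degrees(np.arctan2(d[1],d[0])),'along',(P-CLIP)@U(CA),'exp -.076,.052')
regrip()
# template check of the carrier
a=cv2.imread('pics/side0.png');b=robot.grab_frame('side');cv2.imwrite('pics/side1.png',b)
r=cv2.matchTemplate(b[235:290,260:345],a[245:280,280:325],cv2.TM_CCOEFF_NORMED);print(cv2.minMaxLoc(r)[1],np.array(cv2.minMaxLoc(r)[3])-[20,10])
```

```text
[[0.4058 0.0667 0.0665]
 [0.5259 0.1099 0.0665]] 0.12761869287381616 19.757611592686867 along [-0.0794  0.0482] exp -.076,.052
regripped t22.1 w0.0116 F [ 0.7098 -0.5402  4.3508] p [0.5111 0.1049 0.1215]
lifted t23.6 w0.0118 F [ 0.3314 -0.1564 -0.15  ] p [0.5102 0.1049 0.1995]
0.6178553104400635 [-9 -4]
```

Run:
```python
from job import *
robot.move_pose([.50,-.10,.38],[180,0,180]); wshot('carr2'); st()
cv2.imwrite('pics/z4.png',cv2.resize(cv2.imread('pics/carr2.png'),(800,600),interpolation=cv2.INTER_CUBIC))
```

```text
t26.5 w0.0112 F [-0.358  -0.2374 -0.2574] p [ 0.5    -0.0999  0.3799]
```

View pics/z4.png

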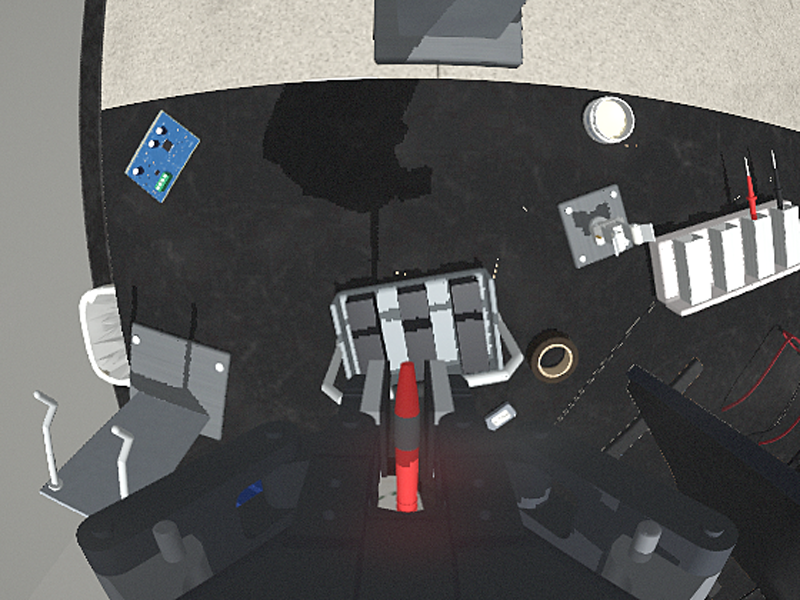

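The carrier is at (420,325) with front corners (335,297) and (490,270); the held probe's lead end is at (408,365). I compare front corners across views to test whether it moved.

Run:
```python
from job import *
V={'w1':np.array([(268,284),(361.2,270)]),'carr':np.array([(245,240),(492,198)])/2.222+[100,60],'carr2':np.array([(335,297),(490,270)])/1.4286}
for z in(0,.02,.04,.06):
  for n,p in V.items():
    q=onz(wload(n)[0],p,z,True); d=q[1]-q[0]; print(z,n,q[:,:2].ravel(),'yaw %.1f len %.4f'%(np.degrees(np.arctan2(-d[0],d[1])),np.linalg.norm(d)))
s=onz(wload('carr2')[0],np.array([(330,392),(518,360)])/1.4286,.15,True); print('bar corners now',s); 
s=onz(wload('carr')[0],np.array([(222,368),(540,315)])/2.222+[100,60],.15,True); print('bar corners then',s)
```

```text
0 w1 [ 0.5821 -0.1968  0.559  -0.0501] yaw 8.9 len 0.1485
0 carr [ 0.5782 -0.2042  0.5521 -0.0478] yaw 9.5 len 0.1586
0 carr2 [ 0.5575 -0.1727  0.5292 -0.0166] yaw 10.2 len 0.1587
0.02 w1 [ 0.5707 -0.1956  0.5487 -0.0555] yaw 8.9 len 0.1419
0.02 carr [ 0.5751 -0.1995  0.5501 -0.0501] yaw 9.5 len 0.1515
0.02 carr2 [ 0.5517 -0.1695  0.5247 -0.0203] yaw 10.2 len 0.1516
0.04 w1 [ 0.5594 -0.1945  0.5384 -0.0608] yaw 8.9 len 0.1353
0.04 carr [ 0.5719 -0.1948  0.5481 -0.0523] yaw 9.5 len 0.1444
0.04 carr2 [ 0.5459 -0.1662  0.5201 -0.024 ] yaw 10.2 len 0.1446
0.06 w1 [ 0.548  -0.1933  0.5281 -0.0662] yaw 8.9 len 0.1287
0.06 carr [ 0.5687 -0.1901  0.546  -0.0546] yaw 9.5 len 0.1374
0.06 carr2 [ 0.5401 -0.163   0.5156 -0.0277] yaw 10.2 len 0.1375
bar corners now [[ 0.5862 -0.156   0.15  ]
 [ 0.5609 -0.0201  0.15  ]]
bar corners then [[ 0.6121 -0.183   0.15  ]
 [ 0.5873 -0.0425  0.15  ]]
```

It was knocked by about (-25, +30) mm. I take a fresh view from above with the same camera pose as before and register small patches against the earlier image.

```bash
cat >> job.py <<'E'
REF={'fl':(210,168),'fr':(321,149)}  # carrier front corners in 'carr'
def carrier_shift(n,guess=(0,0)):  # patch matching against 'carr' (same wrist pose) -> corner world shifts, z=.02
    c0,a=wload('carr'); c1,b=wload(n); q0=[];q1=[]
    for k,(x,y) in REF.items():
        t=a[y-14:y+15,x-14:x+15]; X,Y=x+guess[0],y+guess[1]; m=45
        y0,x0=max(Y-14-m,0),max(X-14-m,0)
        r=cv2.matchTemplate(b[y0:Y+15+m,x0:X+15+m],t,cv2.TM_CCOEFF_NORMED); _,v,_,l=cv2.minMaxLoc(r)
        p=np.array([x0+l[0]+14,y0+l[1]+14]); print(k,v,p-[x,y]); q0.append((x,y)); q1.append(p)
    A=onz(c0,q0,.02,True);B=onz(c1,q1,.02,True); d0=A[1]-A[0];d1=B[1]-B[0]
    dy=np.degrees(np.arctan2(-d1[0],d1[1])-np.arctan2(-d0[0],d0[1])); print('shift',B-A,'dyaw %.2f'%dy,'B',B[:,:2].ravel()); return B,dy
E
python3 - <<'E'
from job import *
robot.move_pose([.58,-.10,.38],[180,0,180]); wshot('carr3'); carrier_shift('carr3',(20,-19)); st()
f=lambda pts,z:onz(wload('carr')[0],np.array(pts)/2.222+[100,60],z,True)
print('mid tube front/rear, carr', f([(368,228),(345,230),(392,224)],.054))
E
```

```text
fl 0.8539323210716248 [ 23 -18]
fr 0.8739892244338989 [ 24 -18]
shift [[-0.0239  0.0308  0.    ]
 [-0.0246  0.0303  0.    ]] dyaw 0.29 B [ 0.5511 -0.1691  0.5253 -0.0203]
 t27.2 w0.0113 F [-0.2375  0.5858 -0.0057] p [ 0.5794 -0.1     0.3806]
mid tube front/rear, carr [[ 0.5637 -0.122   0.054 ]
 [ 0.5647 -0.1347  0.054 ]
 [ 0.5615 -0.1088  0.054 ]]
```

```bash
cat >> job.py <<'E'
def insert(mouth,ya,ty,reach=.1115,over=.004):   # mouth: middle tube mouth; ty: tube y; reach: grip to tip
    u=U(ya); v=np.array([-u[1],u[0],0]); m=np.array([mouth[0],mouth[1],0])+v*ty; rot=[180,0,ya+180]
    P=lambda x:m+u*x
    robot.move_pose(at(P(-reach-.025),.20),rot); robot.line_to(at(P(-reach-.025),.096),.12,guard=15)
    h=robot.line_to(at(P(-reach+.030),.096),.06,guard=5); st('entered hit=%s'%h)
    if h: return False
    h=robot.line_to(at(P(-reach+.088+over),.096),.06,guard=6); o=st('pushed hit=%s'%h)
    print('tip beyond mouth %.4f, lateral %.4f'%((o['tool_pos']-m)@u+reach,(o['tool_pos']-m)@v)); return True
def leave(ya):
    robot.set_gripper(.030); p=robot.observe()['tool_pos']; q=p-U(ya)*.05
    robot.line_to(at(q,p[2]),.12); robot.line_to(at(q,.25),.2); st('left')
E
python3 - <<'E'
from job import *
if insert((.538,-.0922),10.0,-.048): leave(10.0)
cv2.imwrite('pics/side2.png',robot.grab_frame('side'))
E
```

```text
entered hit=False t30.3 w0.0115 F [ 0.3507  0.2648 -1.1931] p [ 0.4658 -0.1536  0.0959]
pushed hit=False t31.5 w0.0118 F [-0.7318 -0.0144  0.7585] p [ 0.5269 -0.1428  0.0959]
tip beyond mouth 0.0918, lateral 0.0001
left t33.3 w0.0300 F [ 0.8246  0.5856 -0.8941] p [ 0.4777 -0.1514  0.2486]
```

```bash
cat >> job.py <<'E'
def redend(n,mouth,ya):
    c,b=wload(n); f=b.astype(int); k=((f[...,2]>90)&(f[...,2]>2*f[...,1])&(f[...,2]>2*f[...,0])).astype(np.uint8); k[260:]=0
    N,l,s,ce=cv2.connectedComponentsWithStats(k)
    for i in range(1,N):
        if s[i,4]<25: continue
        ys,xs=np.nonzero(l==i); w=onz(c,np.c_[xs,ys],.043,True); u=U(ya); v=np.array([-u[1],u[0],0])
        r=w-[mouth[0],mouth[1],.043]; print('red',s[i],'x %.1f..%.1f mm  y %.1f'%((r@u).min()*1e3,(r@u).max()*1e3,(r@v).mean()*1e3))
E
python3 - <<'E'
from job import *
robot.move_pose([.58,-.10,.38],[180,0,180]); wshot('carr4'); carrier_shift('carr4',(23,-18)); redend('carr4',(.538,-.0922),10.)
E
```

```text
fl 0.9007221460342407 [ 23 -13]
fr 0.8720138072967529 [ 24 -15]
shift [[-0.0185  0.0308  0.    ]
 [-0.0218  0.03    0.    ]] dyaw 1.25 B [ 0.5565 -0.1691  0.5282 -0.0206]
red [525  73   8  29 123] x -62.2..-19.0 mm  y 370.7
red [247 120   7  14  63] x -37.0..-20.5 mm  y -47.4
red [250 142   8  11  62] x -8.0..4.6 mm  y -47.5
red [538 198  22  34  45] x 145.7..196.8 mm  y 416.7
```

The carrier moved forward about 4 mm under the push, so the probe is bottomed; about 40 mm sticks out as expected. Now the second probe.

```bash
cat >> job.py <<'E'
for i in (2,3): TIPS[i]=(list(np.array(TIPS[i][0])-U(TIPS[i][1])*.0034),TIPS[i][1])
def clipcheck(n):   # extents of red (body) seen in the clip, along clip axis and across
    g=CLIP-U(CA)*.03; robot.move_pose(at(g,.25),[180,0,CA+180]); c,b=wshot(n); f=b.astype(int)
    k=((f[...,2]>90)&(f[...,2]>2*f[...,1])&(f[...,2]>2*f[...,0])).astype(np.uint8); k[:,:230]=0;k[:,340:]=0
    ys,xs=np.nonzero(k); w=onz(c,np.c_[xs,ys],.0665,True)-CLIP; u=U(CA); v=np.array([-u[1],u[0],0]); x=w@u
    if len(xs)>50: print('red along %.1f..%.1f (probe1 gave see below) across front %.1f back %.1f'%(x.min()*1e3,x.max()*1e3,(w@v)[x<0].mean()*1e3,(w@v)[x>.02].mean()*1e3))
E
python3 - <<'E'
from job import *
c,b=wload('inclip1'); f=b.astype(int);k=((f[...,2]>90)&(f[...,2]>2*f[...,1])&(f[...,2]>2*f[...,0])); k[:,:230]=0;k[:,340:]=0
ys,xs=np.nonzero(k); w=(onz(c,np.c_[xs,ys],.0665,True)-CLIP)@U(CA); print('probe1 red',w.min(),w.max())
pick(2); st('up'); to_clip(); clipcheck('inclip2')
E
```

```text
probe1 red -0.05864910039639099 0.04896009576479157
gripped t37.5 w0.0113 F [-1.6181 -0.675   5.1061] p [0.4308 0.2688 0.0954]
out t38.5 w0.0117 F [ 0.4683  0.026  -0.2098] p [0.3561 0.2459 0.0977]
up t39.1 w0.0115 F [ 0.5524  0.2175 -0.3344] p [0.3556 0.2457 0.1693]
clip down hit=True t41.5 w0.0114 F [-3.3103 -0.2888 10.5872] p [0.4486 0.0809 0.1211]
released t42.5 w0.0319 F [ 0.9518 -0.2249 -0.2045] p [0.4486 0.081  0.1991]
red along -54.7..53.2 (probe1 gave see below) across front 0.1 back 0.0
```

```bash
cat >> job.py <<'E'
def carrier_now(n,guess=(23,-14)):  # current mouth/yaw from the shift against 'carr'
    robot.move_pose([.58,-.10,.38],[180,0,180]); wshot(n); B,dy=carrier_shift(n,guess)
    f=B.mean(0)-[.5382,-.0947,.02]; ya=10+dy-.29    # carr3 front-corner mean <-> mouth (.538,-.0922) yaw 10
    m=(R.from_euler('z',dy-.29,degrees=True).apply([-.0002,.0025,0])+[.5382,-.0947,0]+f); print('mouth',m,'yaw',ya,'moved from last?'); return m,ya
E
python3 - <<'E'
from job import *
regrip(); m,ya=carrier_now('carr5'); redend('carr5',m,ya); st()
if np.hypot(*(m[:2]-[.542,-.0923]))<.004 and insert(m,ya,0,.1075): leave(ya); carrier_now('carr6')
else: print('STOP')
E
```

```text
regripped t46.9 w0.0114 F [0.608  0.0456 4.4418] p [0.5111 0.1049 0.1215]
lifted t48.4 w0.0116 F [ 0.1191  0.5713 -0.9535] p [0.5102 0.1049 0.1995]
fl 0.883345365524292 [ 23 -14]
fr 0.8582800626754761 [ 24 -15]
shift [[-0.0182  0.031   0.    ]
 [-0.0203  0.0305  0.    ]] dyaw 0.80 B [ 0.5568 -0.1689  0.5296 -0.0201]
mouth [ 0.543 -0.092  0.   ] yaw 10.507652859900732 moved from last?
red [247 119   7  14  64] x -42.1..-25.8 mm  y -46.5
red [250 141   8  11  62] x -13.3..-0.9 mm  y -46.6
red [538 197  22  34  43] x 144.4..194.7 mm  y 417.3
red [278 244  13  16 173] x 128.4..152.4 mm  y -34.4
 t51.3 w0.0113 F [-1.1293 -0.8682  0.0137] p [ 0.58   -0.0999  0.38  ]
entered hit=False t54.3 w0.0116 F [-0.6862  0.3783 -0.7403] p [ 0.4666 -0.1061  0.0959]
pushed hit=False t55.5 w0.0114 F [-2.4685  0.2382 -0.042 ] p [ 0.5276 -0.0948  0.096 ]
tip beyond mouth 0.0918, lateral 0.0000
left t57.3 w0.0301 F [-0.589   0.1685 -0.3895] p [ 0.4785 -0.1038  0.2487]
fl 0.8997260928153992 [23 -9]
fr 0.8672567009925842 [ 25 -10]
shift [[-0.0131  0.0312  0.    ]
 [-0.0152  0.032   0.    ]] dyaw 0.71 B [ 0.5619 -0.1687  0.5347 -0.0186]
mouth [ 0.5481 -0.0912  0.    ] yaw 10.417961827014402 moved from last?
```

```bash
cat >> job.py <<'E'
def tipcheck(n):
    c,b=wload(n); k=b.min(2)>80; k[:,:230]=0;k[:,340:]=0; ys,xs=np.nonzero(k); w=onz(c,np.c_[xs,ys],.0665,True)-CLIP; u=U(CA);v=np.array([-u[1],u[0],0])
    x,y=w@u,w@v; s=(abs(y)<.006)&(x<-.045)&(x>-.1); print('metal along %.1f..%.1f across %.1f n %d'%(x[s].min()*1e3,x[s].max()*1e3,y[s].mean()*1e3,s.sum()))
E
python3 - <<'E'
from job import *
cv2.imwrite('pics/side3.png',robot.grab_frame('side'))
pick(3); to_clip(); clipcheck('inclip3')
for n in('inclip1','inclip2','inclip3'): tipcheck(n)
E
```

```text
gripped t61.6 w0.0113 F [-0.6323 -0.2538  5.3227] p [0.4164 0.3105 0.0954]
out t62.6 w0.0110 F [-0.3191  0.1429  0.005 ] p [0.3419 0.2872 0.0977]
clip down hit=True t65.8 w0.0112 F [-3.7758  0.3005 10.5432] p [0.4485 0.0809 0.1212]
released t66.8 w0.0322 F [-0.3868  0.2989 -0.4317] p [0.4487 0.081  0.1991]
metal along -79.1..-45.8 across 1.6 n 87
metal along -76.0..-45.8 across 0.6 n 94
metal along -74.4..-45.8 across 0.7 n 87
```

Run:
```python
from job import *
regrip(); m,ya=carrier_now('carr7',(24,-10)); st()
if np.hypot(*(m[:2]-[.5481,-.0912]))<.004 and insert(m,ya,.048,.1065): leave(ya); carrier_now('carr8',(24,-7))
else: print('STOP')
_,b=wload('carr8'); cv2.imwrite('pics/z5.png',cv2.resize(b[60:330,100:460],(800,600),interpolation=cv2.INTER_CUBIC))
```

```text
regripped t71.2 w0.0120 F [-0.1011  0.7082  3.8796] p [0.5111 0.1049 0.1215]
lifted t72.7 w0.0112 F [-0.2194  0.2723 -0.1288] p [0.5102 0.1049 0.1995]
fl 0.9140459299087524 [ 24 -10]
fr 0.8551695346832275 [ 25 -11]
shift [[-0.0128  0.0322  0.    ]
 [-0.015   0.032   0.    ]] dyaw 0.82 B [ 0.5622 -0.1677  0.535  -0.0186]
mouth [ 0.5484 -0.0906  0.    ] yaw 10.527868138067452 moved from last?
 t75.5 w0.0114 F [ 0.2522 -0.0738  0.9028] p [ 0.58   -0.0999  0.3799]
entered hit=False t78.6 w0.0112 F [1.1098 0.8832 0.1665] p [ 0.4641 -0.0574  0.0959]
pushed hit=False t79.8 w0.0110 F [-1.3108 -0.6421 -0.8189] p [ 0.5252 -0.0461  0.096 ]
tip beyond mouth 0.0918, lateral -0.0000
left t81.6 w0.0299 F [-0.1574 -0.1507 -0.6174] p [ 0.476  -0.055   0.2487]
fl 0.9034680128097534 [25 -8]
fr 0.8681172728538513 [27 -6]
shift [[-0.0115  0.0342  0.    ]
 [-0.0098  0.0354  0.    ]] dyaw -0.71 B [ 0.5635 -0.1656  0.5401 -0.0153]
mouth [ 0.5517 -0.0879  0.    ] yaw 8.99944211476742 moved from last?
```

View pics/z5.png

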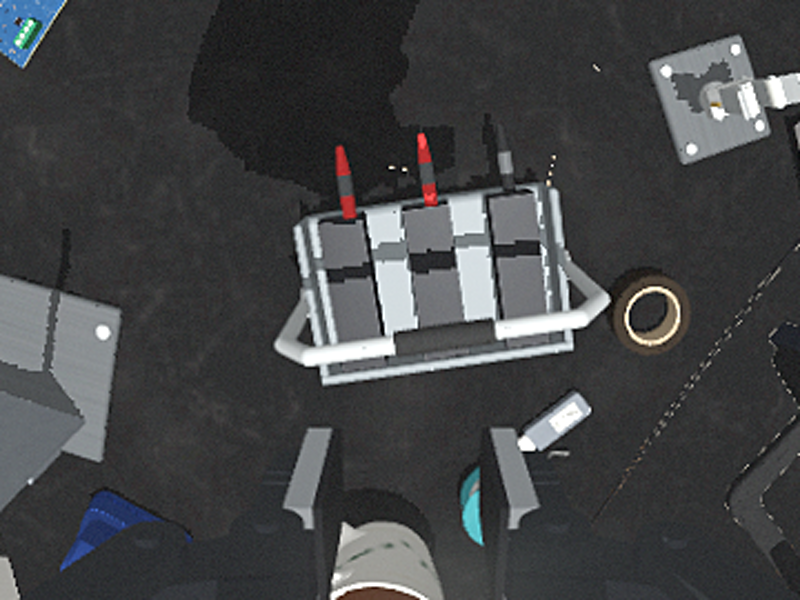

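All three probes are packed (lead ends at (341,148), (421,135), (503,127), equal protrusion), and the sleeve is at (445,338). Now I grip the sleeve, lift and carry the carrier to a point in front of the hanger.

Run:
```python
from job import *
f=lambda pts,z:onz(wload('carr8')[0],np.array(pts)/2.222+[100,60],z,True)
s=f([(395,347),(495,331)],.152); e=f([(305,359),(583,318)],.152); d=e[1]-e[0]; ya=np.degrees(np.arctan2(-d[0],d[1]))
b=s.mean(0); print('sleeve',s,b,'yaw',ya,'mouth-based',np.array([.5517,-.0879])+.046*U(9.0)[:2])
y=(ya+9.0)/2
robot.set_gripper(.05); robot.move_pose(at(b,.27),[180,0,y+90]); robot.line_to(at(b,.204),.1,guard=8); st('at bar')
robot.set_gripper(0); o=st('bar gripped')
robot.line_to(at(o['tool_pos'],.214),.04); robot.pause(.3); o=st('lifted 10 mm')
```

```text
sleeve [[ 0.6002 -0.1059  0.152 ]
 [ 0.593  -0.063   0.152 ]] [ 0.5966 -0.0845  0.152 ] yaw 8.801346106387747 mouth-based [ 0.5971 -0.0807]
at bar t85.0 w0.0499 F [-0.2051  0.6434  0.0141] p [ 0.5968 -0.0846  0.2047]
bar gripped t85.5 w0.0099 F [-2.5009 -0.021   5.4169] p [ 0.5967 -0.0846  0.2047]
lifted 10 mm t86.2 w0.0103 F [-0.9204 -0.2991 -3.6026] p [ 0.5966 -0.0846  0.2137]
```

Run:
```python
from job import *
u=U(HA); rot=[180,0,HA+90]
robot.line_to([.5966,-.0846,.244],.08); st('up')
robot.line_to([.53,-.12,.244],.1); robot.line_to([.50,-.20,.244],.1,rotation=rot); st('mid')
S=HANG-u*.11
robot.line_to(at(S,.244),.1); robot.line_to(at(S,.282),.06); robot.pause(.3); st('stage')
c,b=wshot('stage'); cv2.imwrite('pics/side4.png',robot.grab_frame('side'))
z=lambda i,x,y,w,h:cv2.resize(i[y:y+h,x:x+w],(400,500))
cv2.imwrite('pics/z6.png',np.hstack([z(b,0,0,560,420),z(cv2.imread('pics/side4.png'),200,180,160,200)]))
```

```text
up t86.7 w0.0100 F [-0.3175 -0.3035 -4.2522] p [ 0.5969 -0.0847  0.2446]
mid t88.6 w0.0097 F [-0.2324  0.8242 -4.0128] p [ 0.5002 -0.1996  0.244 ]
stage t91.1 w0.0101 F [ 0.1615 -0.5269 -4.331 ] p [ 0.5005 -0.3261  0.2817]
```

View pics/z6.png

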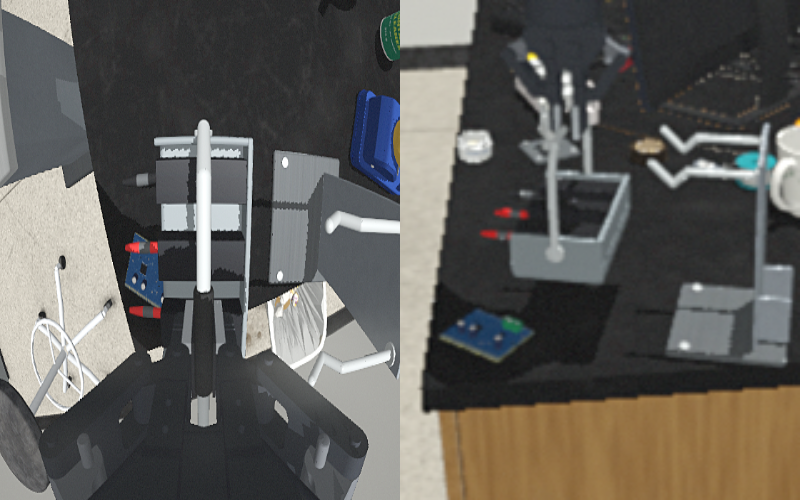

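The carrier hangs level in the grip with all probes in, in front of the prongs. Next I move in over the tips and lower.

Run:
```python
from job import *
h=robot.line_to(at(HANG,.282),.06,guard=10); st('over hit=%s'%h)
if not h:
    h=robot.line_to(at(HANG,.246),.03,guard=6); robot.pause(.3); st('down hit=%s'%h)
cv2.imwrite('pics/side5.png',robot.grab_frame('side'))
```

```text
over hit=False t93.4 w0.0100 F [-0.4506 -0.2079 -4.678 ] p [ 0.6063 -0.356   0.2821]
down hit=True t94.7 w0.0099 F [ 5.6425 -2.9048  3.2748] p [ 0.6069 -0.3561  0.2492]
```

Run:
```python
from job import *
robot.set_gripper(.04); robot.pause(.5); st('released')
p=robot.observe()['tool_pos']; robot.line_to(at(p,.36),.1); st('up')
robot.line_to([.50,-.32,.38],.15); robot.move_pose([.42,-.20,.40],[180,0,180]); robot.pause(.5)
b=robot.grab_frame('side'); cv2.imwrite('pics/side6.png',b)
d=cv2.absdiff(b,cv2.imread('pics/side5.png'))[190:330,270:370].max(2)>40; print('changed px',d.sum())
# triangulated check: red probes seen by wrist and side
robot.move_pose([.60,-.33,.42],[180,0,180]); c,w=wshot('hung'); s=robot.get_calibration('side')
for z in (0,): 
  H=lambda x,y,z:HANG+U(HA)*x+np.array([-U(HA)[1],U(HA)[0],0])*y+[0,0,z]
  pts=[H(0,-60,.194)*0+H(0,yy/1000,.194) for yy in(-60,60)]
  pts+=[H(-.086,yy/1000,.194-.150+.0365) for yy in(-48,0,48)]
  for nm,im,cc,fi in(('side',b,s,False),('hung',w,c,True)):
    q=proj(cc,pts,fi); print(nm,q.round(1).tolist())
    f=im.astype(int); k=((f[...,2]>80)&(f[...,2]>1.8*f[...,1])&(f[...,2]>1.8*f[...,0])).astype(np.uint8)
    x0,y0=q.min(0).astype(int)-25; x1,y1=q.max(0).astype(int)+25
    N,l,t,ce=cv2.connectedComponentsWithStats(k[max(y0,0):y1,max(x0,0):x1]); print('red',[(t[i,:5]+[max(x0,0),max(y0,0),0,0,0]).tolist() for i in range(1,N) if t[i,4]>4])
st()
```

```text
released t95.6 w0.0403 F [ 0.131  -0.1025 -0.5552] p [ 0.606  -0.3555  0.2478]
up t96.9 w0.0402 F [0.182  0.0169 0.0696] p [ 0.6059 -0.3554  0.3593]
changed px 657
side [[307.1, 252.9], [313.7, 232.7], [274.5, 288.8], [278.4, 279.3], [282.0, 270.5]]
red [[287, 207, 4, 2, 5], [279, 278, 7, 4, 23], [290, 278, 4, 4, 15], [275, 287, 8, 4, 25], [287, 287, 3, 5, 11]]
hung [[196.7, 185.0], [317.5, 217.6], [245.4, 103.6], [282.5, 113.4], [319.4, 124.0]]
red [[243, 106, 9, 15, 76], [278, 116, 8, 14, 66], [238, 128, 8, 11, 63], [273, 138, 8, 11, 62]]
 t101.1 w0.0399 F [-0.5768  0.3019  0.455 ] p [ 0.5996 -0.3296  0.4212]
```

The lead ends lie within 1–3 px of where they should be if hung on the seat, in both views, so I hand the job in.

Run:
```python
from plant import robot
print(robot.job_done())
```

```text
the job is handed in; nothing more can be done
None
```

All three probes (two red, one black) are packed point first and pushed right in, one to a tube, the carrier hangs by its handle on the hanger, and the job was handed in at about 101 s; the camera views agree with this, though I did not separately recheck that the bystanders had not moved.

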